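# Free the eccentric lock and seat a board in the test jig

### The job

Seat the circuit board in the test jig: push the black pin of the cam's lever round until the cam is at its low point, its thin side squarely facing the slide's roller, and only then push the slide forward by its upright tab until it is fully home. Fingertip work only: nothing is picked up, the board stays in its tray, the cam stays at its low point, and the other things on the bench stay where they are.

Things in the scene. Friction and masses are not known exactly. Their poses are not given: they have to be found in the camera images.
- jig: board test jig, fixed to the bench: aluminium base plate, 12 mm thick, x -175 to +90 mm, y +-95 mm. Origin on the cam's vertical pivot axis at bench level. +x = forward, the way the slide is pushed (away from the robot, within 0.3 rad); z up. The slide lies on the -x side of the pivot. Two black contact blocks 35 mm high stand at x -45 to -10 mm, |y| 55 to 77 mm
- pivot (a point): top of the cam's pivot bolt, 50 mm above the bench, fixed. The cam is a dark steel disc, 72 mm diameter, 14 to 30 mm above the bench, turning about this point, which is 16 mm off the disc's centre: its rim is 20 mm (thin side, low point) to 52 mm (high side) from the pivot. On it a steel lever bar, 38 to 46 mm high, points along the high side and carries the pin
- cam (a joint): cam angle (rad), counter-clockwise from above. 0 = lever and high side point straight at the slide (jig -x), blocking it; +3.14 or -3.14 = thin side faces the slide, lever points straight away from it (jig +x); within 0.4 rad of that is good. Starts in -1.7 to 1.7, can turn -3.75 to 3.75, no stop or click at the low point; either way round will do. About 4 N on the pin turns it; stays where left
- lever_pin (a point): point 75 mm above the bench on the axis of the upright black pin on the end of the cam's lever, 65 mm from the pivot. Pin 14 mm diameter, free from 46 to 91 mm above the bench. Over its whole circle nothing else of the jig or board is higher than 40 mm (but the pivot's bolt, 50 mm, and the push tab, 65 mm high, at least 98 mm from the pivot)
- slide (a joint): travel (m) of the slide (steel board tray) forward along jig +x: 0 = pulled back (start), 0.038 = fully home at its stop. Friction about 3 N; stays where it is left. With the cam not at its low point the roller meets the cam first (after 8 mm with the cam at 0) and the slide cannot go home
- push_tab (a point): middle of the robot-facing (-x) face of the slide's upright push tab: aluminium plate 60 mm wide (jig y), 8 mm thick, 15 to 65 mm above the bench. This point is 45 mm above the bench, on the slide's centre line, 144 mm behind (jig -x of) the pivot at the start; moves with the slide. Behind the tab is only the base plate (12 mm high)
- roller (a point): centre of the slide's nose roller (16 mm diameter, 22 mm above the bench), which meets the cam; on the slide's centre line, 76 mm ahead of push_tab; moves with the slide
- board_seat (a point): where the underside centre of the board belongs in the tray, 22 mm above the bench; moves with the slide
- board: green circuit board 46 x 150 x 4 mm (parts on it to 12 mm), lying loose in the tray between 5 mm lips, 90 g. Origin under its centre. To be left lying in the tray
- solder_reel: bystander: grey spool of solder wire, 48 mm diameter, 40 mm tall, standing beside the jig; origin under its centre
- screwdriver: bystander: screwdriver 160 mm long lying beside the jig; origin under its middle
- flux_bottle: bystander: small white bottle, 34 mm diameter, 75 mm tall, standing beside the jig; origin under its centre
- spare_board: bystander: another circuit board, 60 x 80 mm, 13 mm tall, lying on the bench; origin under its centre
- multimeter: bystander: dark grey hand multimeter lying on its back, 160 x 78 x 43 mm; origin under its centre
- flash_drive: bystander: black memory stick, 53 x 18 x 9 mm, lying beyond the jig; origin under its body
Things that resemble listed ones, but are neither listed nor needed, are in the scene too. Leave any pink look-alike of the board alone.

How it is judged:
By the outcome, as a careful person would: the job done as asked, in the order asked, and still so for the second after the job is handed in, with the robot touching nothing.
It also fails if it takes over 58 s, if anything falls off the work surface, if the arm or the gripper's body presses on something with over 40 N, if the wrist force passes 120 N, or if a joint passes its speed limit or range.

### The arm

A 6-joint arm with a two-finger parallel gripper is mounted at the origin on the work surface. World frame = base frame: x ahead of the robot, y to its left, z up, the work surface at z = 0. Lengths are in m, angles in rad, forces in N, time in s.
With the tool pointing down it reaches from about 0.35 to 0.725 m from the base axis. Payload 6 kg.
Tool frame: the origin (TCP) lies midway between the tips of the shut fingers; the grasp point (between the pads) lies 19 mm behind it; z points along the fingers, y is the direction in which the jaws open and shut (so a half turn about z gives the same grasp; the last joint's range is limited). The gripper opens to 85 mm and grips with 20 to 120 N. Pads are 22 mm wide; open, the fingers measure 114 mm over their backs; the gripper's body (76 mm by 85 mm) begins 54 mm behind the grasp point. The pads swing forward as they close: fully open they stand 13 mm farther back than shut.
Start: joints at [-0.892, 0.04, 0.085, 0, -1.615, -0.334], TCP at [0.203, -0.565, 0.231] pointing down, gripper open.
Joint ranges: [-2.56, 2.56], [-1.29, 2.01], [-1.08, 1.49], [-3.29, 1.98], [-2.81, -0.18], [-2.99, 2.99]. Speed limits (rad/s): [2.57, 2.57, 3.01, 3.14, 3.14, 3.14].

### API

Orientations are given as a unit quaternion [w, x, y, z].
In Python, from station import get_state, get_image, camera_info, hand_in gives the robot as it stands.
- The arm moves only by the shell command python3 -m handwheel 'ROWS' [FORCE]. ROWS is JSON, a list of rows, each an object with "dp": the shift along the tool's x, y, z in mm, a list of three; "yaw": the turn about the tool's z in rad; "gripper": the finger opening in mm, from 0 to 85.4. In form: [{"dp": [tx, ty, tz], "yaw": yaw, "gripper": gripper}, ...]. A call has 1 to 12 rows; each row shifts and turns the pose as measured when the row begins, along the tool's axes as they then stand; what a row does not reach is not made up. A row lasts 1/12 s, in which the tool goes at most 41.7 mm and 7.16 degrees, less where a joint would pass 70% of its speed; a pose out of reach is approached as far as the arm can. A call with a gripper value outside its range is refused whole. The fingers move at their own pace and stop on an object; FORCE is the grip in N (left out, the last holds). Time passes only in rows, so rows that do not move let the fingers close. It gives the time, the measured TCP pose, the force and the opening at its end, in the units of the state.
- get_state(): the state, without advancing time (a new reading comes with each control period).
- get_image(name): name is "scene" or "top" or "wrist"; returns (picture, depth): 400x640x3 uint8, blue, green, red; 400x640 float32, m along the optical axis (not along the pixel's ray), 0 where there is no reading.
- camera_info(name): a dict with "fx", "fy", "cx", "cy" (pixels), "eye" and "attitude" of the camera in the world; the wrist camera has in their place "hand_eye" (4x4, takes a point from camera to tool coordinates, whose origin is the TCP and whose axes are the flange's). Camera axes: x right, y down, z forward; pixel columns grow to the right and rows downward; lengths in m; the calibration is good to about 2 mm. A picture is of the moment at which its call begins: read the wrist's pose just before it. camera_info takes no time and is no camera call.
- hand_in(): hands the job in, once; it reports no verdict.
The state is a dict: "time": time; "q": joint angles; "joint_velocities": joint speeds; "joint_efforts": joint torques, N m; "eef_pos": TCP position; "eef_rot": TCP orientation; "ft_force": force on the tool from outside, world axes, zero at the start; "torque": the same for the moment, N m; "finger_gap": finger opening in m.
Only numpy, scipy, OpenCV 4.12 (cv2) and the standard library are available. Lean on these libraries where they do the work, as an engineer would, in place of code of your own. Each camera call takes 0.05 s, during which the arm holds its last target.

## Working session

There is one attempt and no reset: what is moved stays moved. The work goes in short steps, Python scripts to look and compute and a shell command to move; the robot and the scene stay as the last step left them, time stands still between calls to the robot, and variables do not carry over. Pictures are saved under pics/ and viewed, and the job is handed in when it is done.

```bash
mkdir -p pics; ls; python3 - <<'E'
from station import *
import cv2,numpy as np
for n in ["scene","top"]:
    p,d=get_image(n); cv2.imwrite(f"pics/{n}0.png",p); np.save(f"pics/{n}0d.npy",d); c=camera_info(n); print(n,c)
s=get_state(); print(s)
print(camera_info("wrist"))
E
```

```text
pics
scene {'fx': 479.8166409760834, 'fy': 479.8166409760834, 'cx': 319.2207065303424, 'cy': 202.26243215719035, 'eye': array([ 1.06413967, -0.92192397,  0.75416795]), 'attitude': array([-0.44862343,  0.84136584,  0.26449323, -0.14451256])}
top {'fx': 420.0763085484413, 'fy': 420.0763085484413, 'cx': 324.0068006709764, 'cy': 206.19203295835672, 'eye': array([ 0.41364654, -0.06970363,  1.21680939]), 'attitude': array([ 0.02379655, -0.69939169,  0.71418736, -0.01487943])}
{'time': 0.1, 'q': array([-8.92311017e-01,  4.07767253e-02,  8.38824560e-02, -4.03679049e-04,
       -1.61552933e+00, -3.33717224e-01]), 'joint_velocities': array([-0.00078464, -0.00133662,  0.00241604,  0.00167688,  0.00087429,
       -0.00041571]), 'joint_efforts': array([-4.48275227e-03, -3.69347870e+01,  3.48283195e+01,  6.95176989e+00,
       -4.52312073e-03, -2.70315013e-05]), 'eef_pos': array([ 0.20275345, -0.56437287,  0.23034996]), 'eef_rot': array([-2.18060841e-04, -1.71540212e-01,  9.85176762e-01,  8.09392300e-04]), 'ft_force': array([ 0.57983177, -0.76889392, -0.08845655]), 'torque': array([ 0.03112694,  0.01618514, -0.03745942]), 'finger_gap': 0.08529211690640774}
{'fx': 329.0482602683646, 'fy': 329.0482602683646, 'cx': 316.29042157322925, 'cy': 204.75091106842203, 'hand_eye': array([[ 1.01331993e-03, -9.50891419e-01, -3.09522993e-01,
         7.93733774e-02],
       [ 9.99999473e-01,  9.13155734e-04,  4.68486815e-04,
         5.07709906e-04],
       [-1.62837396e-04, -3.09523305e-01,  9.50891843e-01,
        -1.42478995e-01],
       [ 0.00000000e+00,  0.00000000e+00,  0.00000000e+00,
         1.00000000e+00]])}
```

View pics/top0.png

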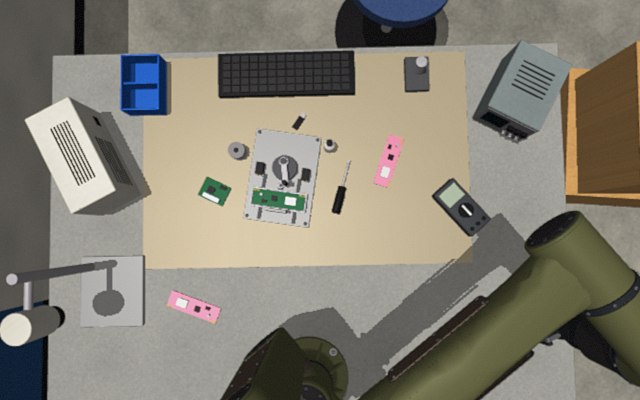

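View pics/scene0.png

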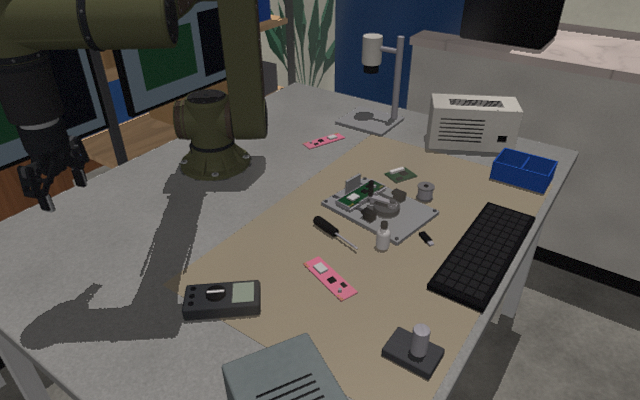

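The top view shows the jig around (283,178), with the lever near (285,172) and the board at (278,200). The scene view shows the jig around (378,208). I'll enlarge both.

```bash
cat > h.py <<'E'
import numpy as np,cv2
from station import *
from scipy.spatial.transform import Rotation as R
def cam(n,s=None):
    c=camera_info(n)
    if n=="wrist":
        w,x,y,z=s["eef_rot"]; T=np.eye(4);T[:3,:3]=R.from_quat([x,y,z,w]).as_matrix();T[:3,3]=s["eef_pos"]
        M=T@c["hand_eye"]; return c,M[:3,:3],M[:3,3]
    w,x,y,z=c["attitude"]; return c,R.from_quat([x,y,z,w]).as_matrix(),np.array(c["eye"])
def ray(n,u,v,z,s=None):
    c,Rm,e=cam(n,s); d=Rm@np.array([(u-c["cx"])/c["fx"],(v-c["cy"])/c["fy"],1]); return e+d*(z-e[2])/d[2]
def proj(n,p,s=None):
    c,Rm,e=cam(n,s); q=Rm.T@(np.array(p)-e); return np.array([c["fx"]*q[0]/q[2]+c["cx"],c["fy"]*q[1]/q[2]+c["cy"]])
E
python3 - <<'E'
from h import *
a=cv2.imread("pics/top0.png")[105:235,220:380]; cv2.imwrite("pics/topc.png",cv2.resize(a,None,fx=4.6,fy=4.6,interpolation=cv2.INTER_CUBIC))
a=cv2.imread("pics/scene0.png")[155:260,310:450]; cv2.imwrite("pics/scenec.png",cv2.resize(a,None,fx=5.5,fy=5.5,interpolation=cv2.INTER_CUBIC))
print(ray("top",320,200,0),ray("scene",378,208,0))
E
```

```text
[ 0.49868904 -0.04377556  0.        ] [0.56283114 0.06798632 0.        ]
```

View pics/topc.png

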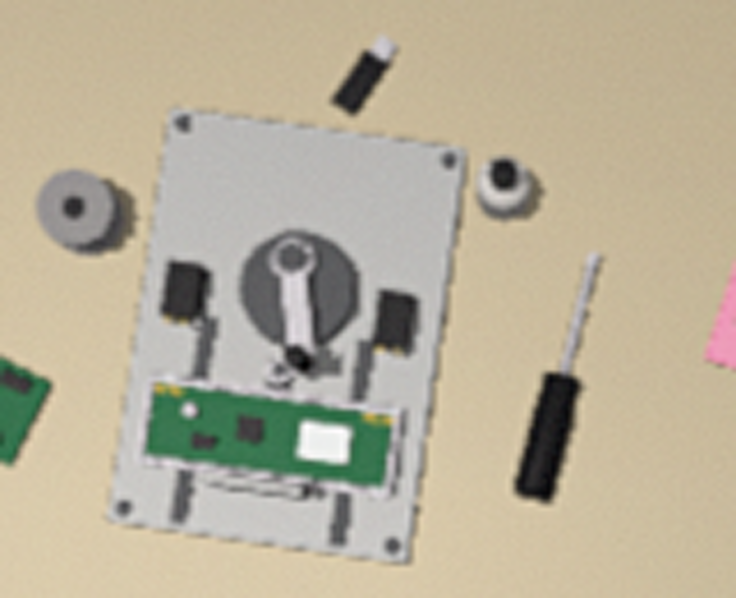

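View pics/scenec.png

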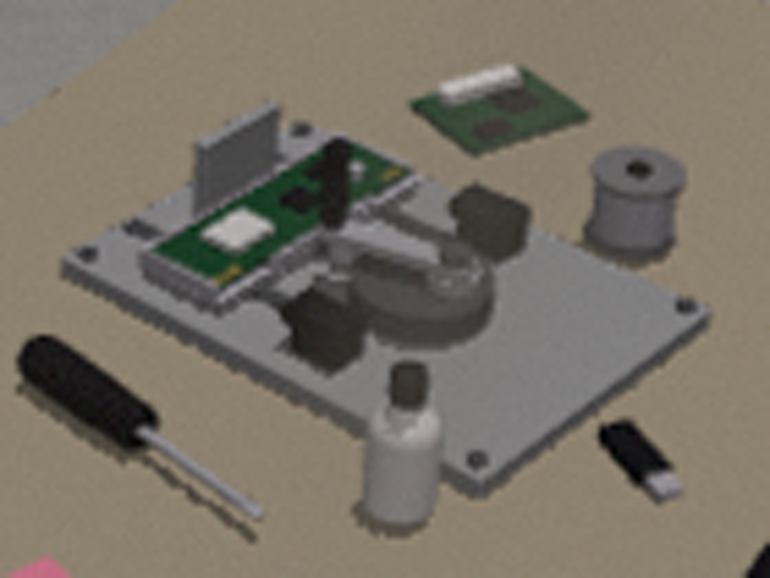

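The top crop shows plate corners at (172,108), (466,150), (408,563), (108,520), pivot at (293,257) and pin top at (298,358). In the scene crop the pin stands at (335,180) and the push tab at (237,160), with the bottle and reel close to the plate's sides.

```bash
python3 - <<'E'
from h import *
f=lambda u,v,z:ray("top",220+u/4.6,105+v/4.6,z)
g=lambda u,v,z:ray("scene",310+u/5.5,155+v/5.5,z)
C=[f(*p,.012)[:2] for p in [(172,108),(466,150),(408,563),(108,520)]]
for a,b in zip(C,C[1:]+C[:1]): print("edge",np.linalg.norm(a-b))
d=(C[0]-C[3]+C[1]-C[2]); th=np.arctan2(d[1],d[0]); 
X=np.array([np.cos(th),np.sin(th)]);Y=np.array([-X[1],X[0]])
o=sum(C)/4+X*.0425
P=f(293,257,.05)[:2]; L=f(298,358,.091)[:2]
print("th",th,"origin from plate",o,"pivot",P,"scene pivot",g(462,272,.05)[:2])
print("pin",L,"scene top",g(337,143,.091),"dist",np.linalg.norm(L-P))
v=L-P; print("cam ang", np.arctan2(v@Y,v@X)-np.pi, v@X,v@Y)
for n,p in dict(reel=f(74,207,.04),bottle=f(502,173,.075)).items(): print(n,p,(p[:2]-P)@X,(p[:2]-P)@Y)
print("tab0",P-X*.144, "tabscene top mid",g(237,122,.065)[:2], "reach", np.linalg.norm(P),np.linalg.norm(P+X*.065))
E
```

```text
edge 0.18790914681762017
edge 0.2624103939491254
edge 0.18960007763481557
edge 0.26316993891697593
th -0.16162513781837431 origin from plate [0.60685994 0.05550972] pivot [0.60725646 0.05468053] scene pivot [0.62245816 0.04049565]
pin [0.54076308 0.04829066] scene top [0.5462515  0.04964667 0.091     ] dist 0.0667996981102748
cam ang -6.025756553317802 -0.06459850111382993 -0.017006861011672963
reel [0.643021   0.19036105 0.04      ] 0.01346439359277476 0.1396675192484548
bottle [ 0.65075754 -0.07359873  0.075     ] 0.06357714376709012 -0.11960711090488887
tab0 [0.4651332  0.07785335] tabscene top mid [0.47371042 0.07682219] reach 0.6097133478060904 0.6728639765618898
```

Cam angle is about +0.26 and the pin is near (0.541, 0.049). The plan is to cage the pin loosely between the fingertips, without gripping, and swing it counter-clockwise (the −y side). Now I'll traverse.

```bash
python3 -m handwheel '[{"dp":[-29,25,0],"yaw":0,"gripper":30},{"dp":[-29,25,0],"yaw":0,"gripper":30},{"dp":[-29,25,0],"yaw":0,"gripper":30},{"dp":[-29,25,0],"yaw":0,"gripper":30},{"dp":[-29,25,0],"yaw":0,"gripper":30},{"dp":[-29,25,0],"yaw":0,"gripper":30},{"dp":[-29,25,0],"yaw":0,"gripper":30},{"dp":[-29,25,0],"yaw":0,"gripper":30},{"dp":[-29,25,0],"yaw":0,"gripper":30},{"dp":[-29,25,0],"yaw":0,"gripper":30},{"dp":[-29,25,0],"yaw":0,"gripper":30},{"dp":[-29,25,0],"yaw":0,"gripper":30}]'; cat > where.py <<'E'
from h import *
import sys
s=get_state(); w,x,y,z=s["eef_rot"]; M=R.from_quat([x,y,z,w]).as_matrix()
print("t",s["time"],"p",s["eef_pos"].round(4),"q6",s["q"][5].round(3),"gap",round(s["finger_gap"],4),"F",s["ft_force"].round(1))
print("tool x deg",np.degrees(np.arctan2(M[1,0],M[0,0])).round(2),"y deg",np.degrees(np.arctan2(M[1,1],M[0,1])).round(2),"tilt",M[2].round(3))
for i in range(1,len(sys.argv),3):
    t=np.array([float(a) for a in sys.argv[i:i+3]]); print("dp to",t,(1000*M.T@(t-s["eef_pos"])).round(1))
E
python3 where.py 0.49 0.058 0.2
```

```text
time: 1.1
eef_pos: [0.4327, -0.1509, 0.2234]
eef_rot: [-0.003, -0.165, 0.986, 0.007]
ft_force: [0.7, -0.2, -0.1]
finger_gap: 0.0298
t 1.1 p [ 0.4327 -0.1509  0.2234] q6 -1.337 gap 0.0298 F [ 0.7 -0.2 -0.1]
tool x deg -160.99 y deg 109.01 tilt [ 0.004  0.014 -1.   ]
dp to [0.49  0.058 0.2  ] [-122.3  178.5   25.3]
```

```bash
python3 -m handwheel '[{"dp":[-28,29,4],"yaw":0,"gripper":30},{"dp":[-28,29,4],"yaw":0,"gripper":30},{"dp":[-28,29,4],"yaw":0,"gripper":30},{"dp":[-28,29,4],"yaw":0,"gripper":30},{"dp":[-28,29,4],"yaw":0,"gripper":30},{"dp":[-20,20,4],"yaw":0,"gripper":30},{"dp":[0,0,0],"yaw":0.125,"gripper":30},{"dp":[0,0,0],"yaw":0.11,"gripper":30},{"dp":[0,0,0],"yaw":0,"gripper":30}]' >/dev/null
python3 - <<'E'
from h import *
import pickle
s=get_state(); p,d=get_image("wrist"); cv2.imwrite("pics/w1.png",p); np.save("pics/w1d.npy",d); pickle.dump(s,open("pics/w1.pkl","wb"))
E
python3 where.py 0.541 0.048 0.2
```

```text
t 1.9 p [0.5305 0.0735 0.1955] q6 -1.969 gap 0.03 F [ 0.9  1.1 -0.6]
tool x deg -174.08 y deg 95.91 tilt [ 0.014  0.013 -1.   ]
dp to [0.541 0.048 0.2  ] [ -7.7 -26.3  -4.9]
```

View pics/w1.png

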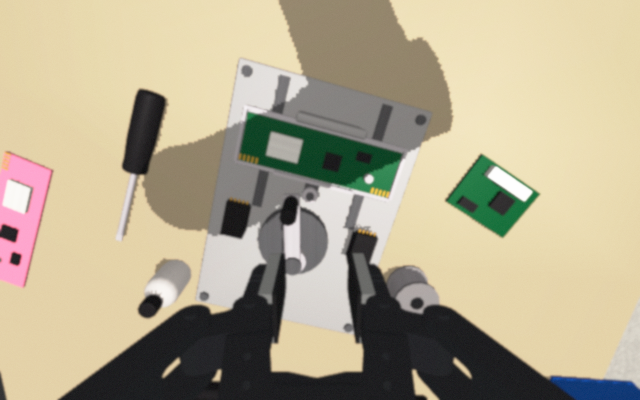

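The wrist view shows the jig with tray and board at (320,150), pin near (290,208), pivot near (293,265), roller at (310,193). I'll zoom in to measure.

```bash
python3 - <<'E'
from h import *
a=cv2.imread("pics/w1.png")[90:290,200:440]; cv2.imwrite("pics/w1c.png",cv2.resize(a,None,fx=3,fy=3,interpolation=cv2.INTER_CUBIC))
E
```

```text
(no output)
```

View pics/w1c.png

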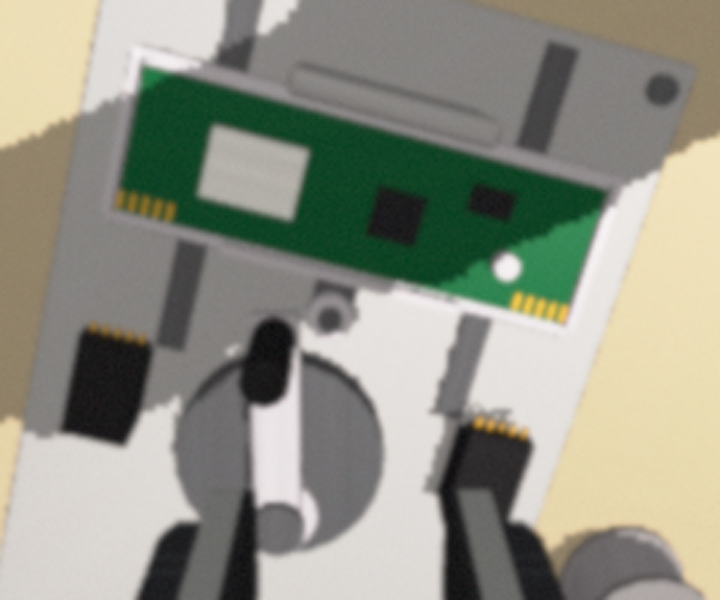

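```bash
python3 - <<'E'
from h import *
import pickle
s=pickle.load(open("pics/w1.pkl","rb")); th=-.1616
X=np.array([np.cos(th),np.sin(th)]);Y=np.array([-X[1],X[0]])
f=lambda u,v,z:ray("wrist",200+u/3,90+v/3,z,s)[:2]
P=f(279,528,.05);L=f(264,383,.091);v=L-P;print("pivot",P,"pin",L,np.linalg.norm(v),np.arctan2(v@Y,v@X)+np.pi)
r=f(329,314,.03);print("roller",r,(r-P)@X,(r-P)@Y)
t=f(393,110,.065);print("tab top",t,(t-P)@X,(t-P)@Y)
E
python3 where.py 0.542 0.049 0.055
```

```text
pivot [0.60690859 0.06103602] pin [0.5427843 0.0542561] 0.06448172301449077 0.26693952854521097
roller [0.53904713 0.07087461] -0.06856031187042774 -0.0012083423871764806
tab top [0.47064231 0.08210674] -0.13788111703700237 -0.0011287171460925638
t 1.9 p [0.5305 0.0735 0.1955] q6 -1.969 gap 0.03 F [ 0.9  1.1 -0.6]
tool x deg -174.08 y deg 95.91 tilt [ 0.014  0.013 -1.   ]
dp to [0.542 0.049 0.055] [-10.8 -27.3 140.1]
```

Wrist and top differ by 6 mm in y, possibly because the arm was still settling. I'll move over the pin, settle and remeasure.

```bash
python3 -m handwheel '[{"dp":[-4,-12,0],"yaw":0,"gripper":30},{"dp":[-4,-12,0],"yaw":0,"gripper":30},{"dp":[0,0,0],"yaw":0,"gripper":30},{"dp":[0,0,0],"yaw":0,"gripper":30},{"dp":[0,0,0],"yaw":0,"gripper":30}]' >/dev/null
python3 - <<'E'
from h import *
import pickle
s=get_state(); p,d=get_image("wrist"); print(s["joint_velocities"].round(3), get_state()["eef_pos"]-s["eef_pos"]); cv2.imwrite("pics/w2.png",p); pickle.dump(s,open("pics/w2.pkl","wb"))
cv2.imwrite("pics/w2c.png",cv2.resize(p[90:290,200:440],None,fx=3,fy=3,interpolation=cv2.INTER_CUBIC))
a=cv2.imread("pics/scene0.png"); 
b=cv2.resize(a[155:260,310:450],None,fx=5.5,fy=5.5,interpolation=cv2.INTER_CUBIC)
for (x,y,z,c) in [(.607,.0547,.05,(0,0,255)),(.607,.061,.05,(255,0,0)),(.541,.0485,.091,(0,0,255)),(.5428,.0543,.091,(255,0,0))]:
    u=(proj("scene",(x,y,z))-[310,155]+.5)*5.5; cv2.circle(b,tuple(int(k) for k in u),4,c,-1)
cv2.imwrite("pics/sc2.png",b)
E
python3 where.py 0.542 0.049 0.055
```

```text
[-0.005 -0.007 -0.002 -0.002  0.     0.018] [-2.48019595e-05  1.34596877e-04  6.64398117e-05]
t 2.3667 p [0.5404 0.0487 0.1949] q6 -1.902 gap 0.0299 F [-0.4 -0.3  0.1]
tool x deg -173.26 y deg 96.73 tilt [ 0.014  0.013 -1.   ]
dp to [0.542 0.049 0.055] [ -3.5  -1.7 139.9]
```

View pics/w2c.png

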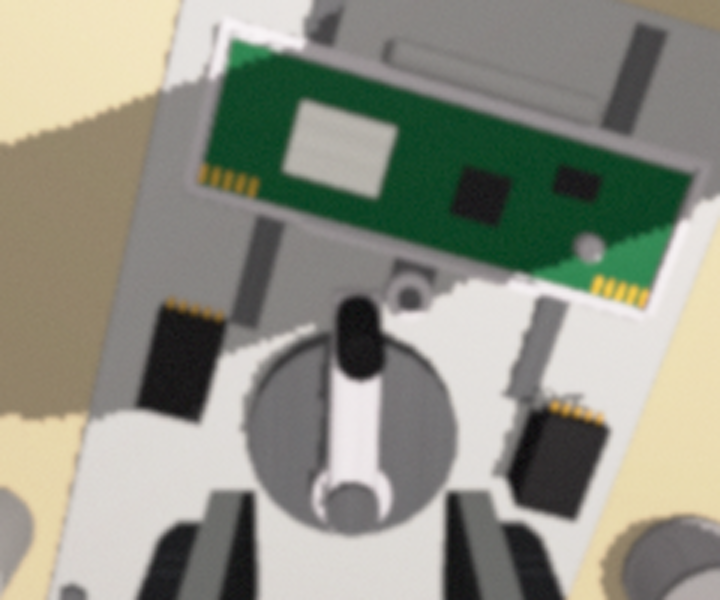

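View pics/sc2.png

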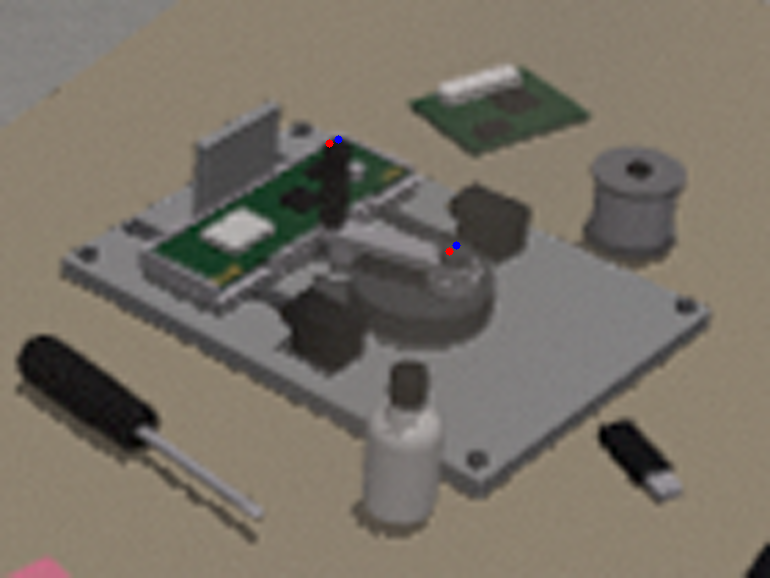

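In the settled wrist view the pin top is at crop (360,360) and the bolt at (352,507). The scene view supports a value between the two candidates.

```bash
python3 - <<'E'
from h import *
import pickle
s=pickle.load(open("pics/w2.pkl","rb")); th=-.1616
X=np.array([np.cos(th),np.sin(th)]);Y=np.array([-X[1],X[0]])
f=lambda u,v,z:ray("wrist",200+u/3,90+v/3,z,s)[:2]
P=f(352,507,.05);L=f(360,358,.091);v=L-P;print("pivot",P,"pin",L,np.linalg.norm(v),np.arctan2(v@Y,v@X)+np.pi)
r=f(408,294,.03);print("roller",r,(r-P)@X,(r-P)@Y)
# line between roller and pivot, board axis angle
a=f(192,183,.027);b=f(645,315,.027);e=a-b;print("th tray",np.arctan2(e[1],e[0])+np.pi/2, np.linalg.norm(e))
E
python3 where.py 0.542 0.051 0.055
```

```text
pivot [0.60647529 0.0599786 ] pin [0.54289973 0.05379705] 0.06387537820475017 0.25852680000934525
roller [0.53914547 0.0704081 ] -0.06813067646257974 -0.0005395916228275865
th tray -0.17004042110459672 0.15288595927347082
t 2.3667 p [0.5404 0.0487 0.1949] q6 -1.902 gap 0.0299 F [-0.4 -0.3  0.1]
tool x deg -173.26 y deg 96.73 tilt [ 0.014  0.013 -1.   ]
dp to [0.542 0.051 0.055] [ -3.8   0.3 139.9]
```

```bash
python3 -m handwheel '[{"dp":[-4,0,0],"yaw":0,"gripper":40},{"dp":[0,0,30],"yaw":0,"gripper":40},{"dp":[0,0,30],"yaw":0,"gripper":40},{"dp":[0,0,30],"yaw":0,"gripper":40},{"dp":[0,0,10],"yaw":0,"gripper":40},{"dp":[0,0,0],"yaw":0,"gripper":40}]' >/dev/null
python3 where.py 0.542 0.0515 0.055
python3 - <<'E'
from h import *
p,d=get_image("wrist"); cv2.imwrite("pics/w3.png",p)
E
```

```text
t 2.8667 p [0.5452 0.052  0.0951] q6 -1.896 gap 0.0399 F [-0.7  0.   0.2]
tool x deg -172.98 y deg 97.01 tilt [ 0.006  0.015 -1.   ]
dp to [0.542  0.0515 0.055 ] [ 3.  -0.7 40.1]
```

View pics/w3.png

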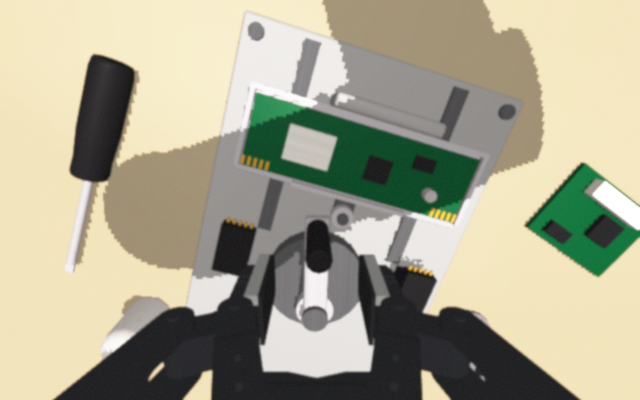

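The pin top (318,258) lies centred between the fingertips (270 and 368), and the TCP projects to (316,269), so it's well placed. Descending.

```bash
python3 -m handwheel '[{"dp":[3,-1,15],"yaw":0,"gripper":40},{"dp":[0,0,15],"yaw":0,"gripper":40},{"dp":[0,0,9],"yaw":0,"gripper":40},{"dp":[0,0,0],"yaw":0,"gripper":30},{"dp":[0,0,0],"yaw":0,"gripper":26},{"dp":[0,0,0],"yaw":0,"gripper":26}]' >/dev/null
python3 where.py 0.542 0.0515 0.055
cat > arc.py <<'E'
from h import *
P=np.array([.6067,.0575]);th=-.165;X=np.array([np.cos(th),np.sin(th)]);Y=np.array([-X[1],X[0]])
s=get_state(); w,x,y,z=s["eef_rot"]; M=R.from_quat([x,y,z,w]).as_matrix()
v=s["eef_pos"][:2]-P; a=(np.arctan2(v@Y,v@X)+np.pi)%(2*np.pi)
tx=np.arctan2(M[1,0],M[0,0]); rad=np.arctan2(v[1],v[0])
print("tcp at cam",a.round(3),"rad mm",(1e3*np.linalg.norm(v)).round(1),"z",s["eef_pos"][2].round(4),"toolx minus radial",((tx-rad+np.pi)%(2*np.pi)-np.pi).round(3),"F",s["ft_force"].round(1),"gap",round(s["finger_gap"],4),"t",s["time"])
E
python3 arc.py
```

```text
t 3.4167 p [0.5481 0.0528 0.067 ] q6 -1.896 gap 0.0256 F [-0.9  0.3  0.1]
tool x deg -172.83 y deg 97.18 tilt [-0.008  0.015 -1.   ]
dp to [0.542  0.0515 0.055 ] [ 6.3 -0.7 12. ]
tcp at cam 0.246 rad mm 58.8 z 0.067 toolx minus radial 0.044 F [-0.9  0.3  0.1] gap 0.0256 t 3.4167
```

```bash
python3 -m handwheel '[{"dp":[6,-1,9],"yaw":0,"gripper":26},{"dp":[1,0,2],"yaw":0,"gripper":26},{"dp":[-0.3,-5,0],"yaw":-0.1,"gripper":26},{"dp":[-0.3,-6.5,0],"yaw":-0.1,"gripper":26},{"dp":[-0.3,-6.5,0],"yaw":-0.1,"gripper":26},{"dp":[-0.3,-6.5,0],"yaw":-0.1,"gripper":26}]' >/dev/null
python3 arc.py
```

```text
tcp at cam 0.599 rad mm 63.1 z 0.058 toolx minus radial 0.109 F [-2.6  3.6  2. ] gap 0.0263 t 3.9167
```

```bash
python3 -m handwheel '[{"dp":[1,-7,0],"yaw":-0.08,"gripper":26},{"dp":[0,-7,0],"yaw":-0.08,"gripper":26},{"dp":[0,-7,0],"yaw":-0.1,"gripper":26},{"dp":[-0.3,-7,0],"yaw":-0.1,"gripper":26},{"dp":[-0.3,-7,0],"yaw":-0.1,"gripper":26},{"dp":[-0.3,-7,0],"yaw":-0.1,"gripper":26}]' >/dev/null
python3 arc.py
```

```text
tcp at cam 1.199 rad mm 62.7 z 0.058 toolx minus radial 0.1 F [-3.9  1.3  2.4] gap 0.0262 t 4.4167
```

```bash
python3 -m handwheel '[{"dp":[1,-7,0],"yaw":-0.08,"gripper":26},{"dp":[0,-7,0],"yaw":-0.1,"gripper":26},{"dp":[0,-7,0],"yaw":-0.1,"gripper":26},{"dp":[0,-7,0],"yaw":-0.1,"gripper":26},{"dp":[0,-7,0],"yaw":-0.1,"gripper":26},{"dp":[0,-7,0],"yaw":-0.1,"gripper":26}]' >/dev/null
python3 arc.py
python3 - <<'E'
from h import *
p,d=get_image("top"); a=p[105:235,220:380]; cv2.imwrite("pics/t4.png",cv2.resize(a,None,fx=4.6,fy=4.6))
p,d=get_image("wrist"); cv2.imwrite("pics/w4.png",p)
E
```

```text
tcp at cam 1.798 rad mm 63.3 z 0.058 toolx minus radial 0.111 F [-3.9  0.4  1.7] gap 0.0257 t 4.9167
```

View pics/w4.png

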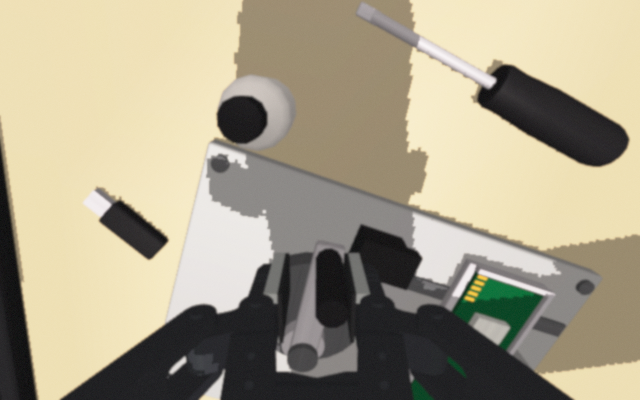

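The pin (330,290) is held against the trailing (right) finger, lever following. Continuing.

```bash
python3 -m handwheel '[{"dp":[0.5,-7,0],"yaw":-0.08,"gripper":26},{"dp":[0,-7,0],"yaw":-0.1,"gripper":26},{"dp":[0,-7,0],"yaw":-0.1,"gripper":26},{"dp":[0,-7,0],"yaw":-0.1,"gripper":26},{"dp":[0,-7,0],"yaw":-0.1,"gripper":26},{"dp":[0,-7,0],"yaw":-0.1,"gripper":26}]' >/dev/null
python3 arc.py
```

```text
tcp at cam 2.363 rad mm 63.8 z 0.0579 toolx minus radial 0.12 F [-2.7 -2.9  1.2] gap 0.026 t 5.5167
```

```bash
python3 -m handwheel '[{"dp":[0,-7,0],"yaw":-0.08,"gripper":26},{"dp":[0,-7,0],"yaw":-0.1,"gripper":26},{"dp":[0,-7,0],"yaw":-0.1,"gripper":26},{"dp":[0,-7,0],"yaw":-0.1,"gripper":26},{"dp":[0,-7,0],"yaw":-0.1,"gripper":26},{"dp":[0,-7,0],"yaw":-0.1,"gripper":26},{"dp":[0,-7,0],"yaw":-0.1,"gripper":26}]' >/dev/null
python3 arc.py
```

```text
tcp at cam 2.964 rad mm 63.9 z 0.058 toolx minus radial 0.199 F [ 2.6 -6.7 -1.7] gap 0.0263 t 6.1
```

```bash
python3 -m handwheel '[{"dp":[0,-6,0],"yaw":0,"gripper":26},{"dp":[0,-6,0],"yaw":-0.05,"gripper":26},{"dp":[0,-4,0],"yaw":-0.05,"gripper":26},{"dp":[0,0,0],"yaw":0,"gripper":26}]' >/dev/null
python3 arc.py
python3 - <<'E'
from h import *
p,d=get_image("top"); a=p[105:235,220:380]; cv2.imwrite("pics/t5.png",cv2.resize(a,None,fx=4.6,fy=4.6))
p,d=get_image("wrist"); cv2.imwrite("pics/w5.png",p)
E
```

```text
tcp at cam 3.146 rad mm 64.4 z 0.0582 toolx minus radial 0.108 F [-0.2  0.5  0.5] gap 0.0259 t 6.4333
```

View pics/w5.png

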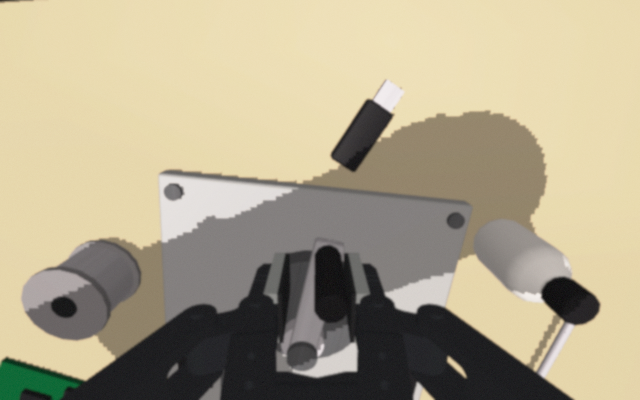

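View pics/t5.png

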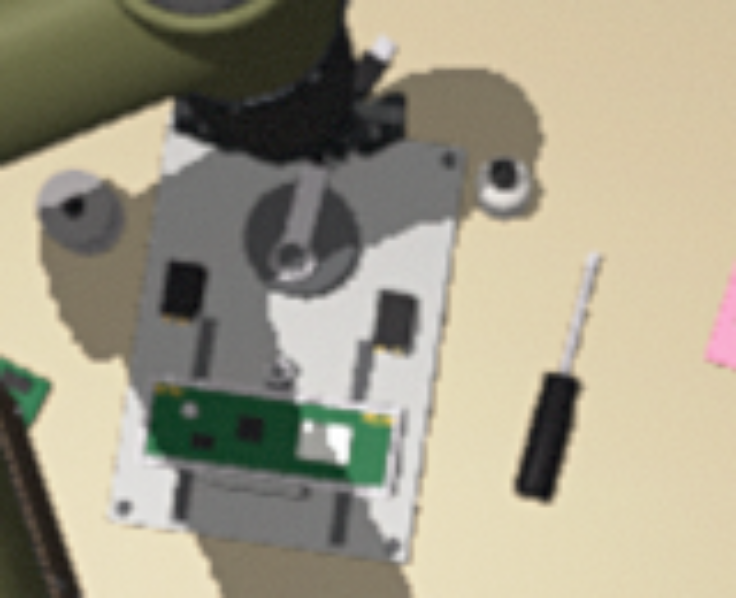

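In the top view the lever points from (293,257) to (314,165), about 0.08 rad short of the jig's axis, so the cam is at about 3.06. I'll nudge it 5 mm more.

```bash
python3 -m handwheel '[{"dp":[0,-4,0],"yaw":0,"gripper":26},{"dp":[0,-3,0],"yaw":0,"gripper":26},{"dp":[0,0,0],"yaw":0,"gripper":26}]' >/dev/null
python3 arc.py
python3 - <<'E'
from h import *
p,d=get_image("top"); a=p[105:235,220:380]; cv2.imwrite("pics/t6.png",cv2.resize(a,None,fx=4.6,fy=4.6))
E
```

```text
tcp at cam 3.232 rad mm 64.5 z 0.0586 toolx minus radial 0.012 F [ 0.7 -0.2  0.7] gap 0.0258 t 6.7833
```

View pics/t6.png

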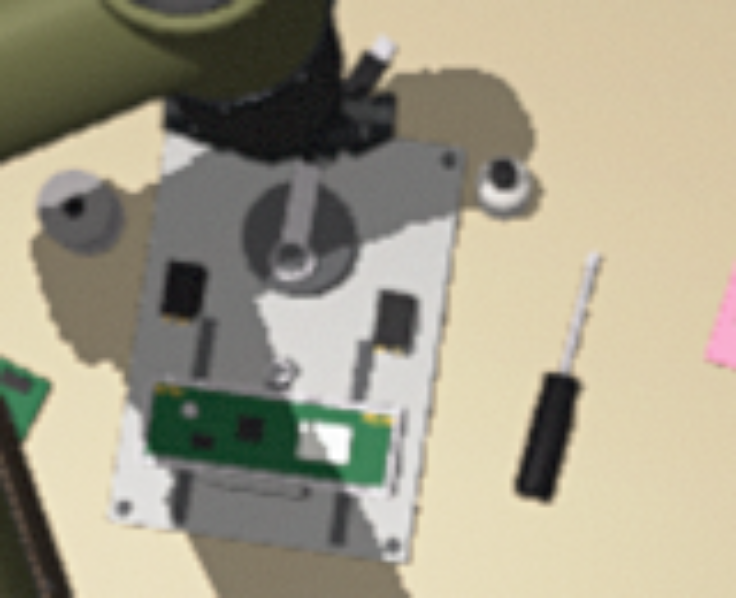

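The lever now lies along the jig axis (about 9.3° in the image against 8–9°), so the cam is at its low point. Next I back off the pin, rise, and move behind the tab.

```bash
python3 -m handwheel '[{"dp":[0,5,0],"yaw":0,"gripper":40},{"dp":[0,1,0],"yaw":0,"gripper":44},{"dp":[0,0,-25],"yaw":0,"gripper":44},{"dp":[0,0,-30],"yaw":0,"gripper":44},{"dp":[0,0,-30],"yaw":0,"gripper":44},{"dp":[0,0,-25],"yaw":0,"gripper":20},{"dp":[0,0,0],"yaw":0,"gripper":0}]' >/dev/null
python3 where.py 0.436 0.0855 0.17
```

```text
t 7.4167 p [0.6695 0.0469 0.1702] q6 1.14 gap 0.0211 F [0.1 1.3 1.9]
tool x deg -3.86 y deg -93.85 tilt [-0.02   0.002 -1.   ]
dp to [0.436  0.0855 0.17  ] [-235.5  -22.9    4.8]
```

```bash
python3 -m handwheel '[{"dp":[-37,-4,0],"yaw":0,"gripper":0},{"dp":[-37,-4,0],"yaw":0,"gripper":0},{"dp":[-37,-4,0],"yaw":0,"gripper":0},{"dp":[-37,-4,0],"yaw":0,"gripper":0},{"dp":[-37,-4,0],"yaw":0,"gripper":0},{"dp":[-37,-3,0],"yaw":0,"gripper":0},{"dp":[-14,0,0],"yaw":0.1,"gripper":0},{"dp":[0,0,0],"yaw":0,"gripper":0},{"dp":[0,0,0],"yaw":0,"gripper":0}]' >/dev/null
python3 where.py 0.434 0.0863 0.042
python3 - <<'E'
from h import *
import pickle
p,d=get_image("top"); a=p[105:235,220:380]; cv2.imwrite("pics/t7.png",cv2.resize(a,None,fx=4.6,fy=4.6))
s=get_state();p,d=get_image("wrist"); cv2.imwrite("pics/w7.png",p); pickle.dump(s,open("pics/w7.pkl","wb"))
E
```

```text
t 8.1667 p [0.4265 0.0877 0.1689] q6 0.74 gap 0.0005 F [ 0.5 -0.2  0.1]
tool x deg -10.11 y deg -100.11 tilt [-0.025  0.001 -1.   ]
dp to [0.434  0.0863 0.042 ] [ 10.9  -0.  126.7]
```

View pics/w7.png

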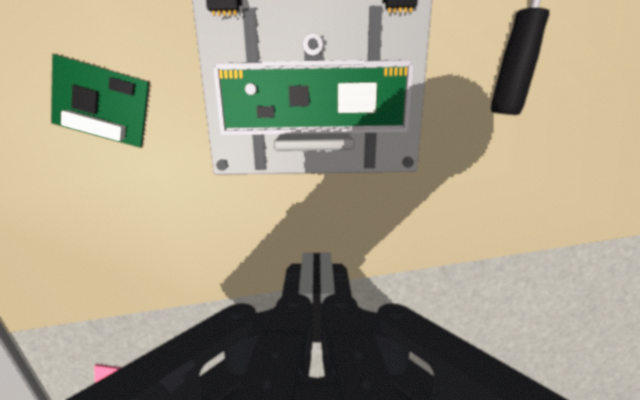

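View pics/t7.png

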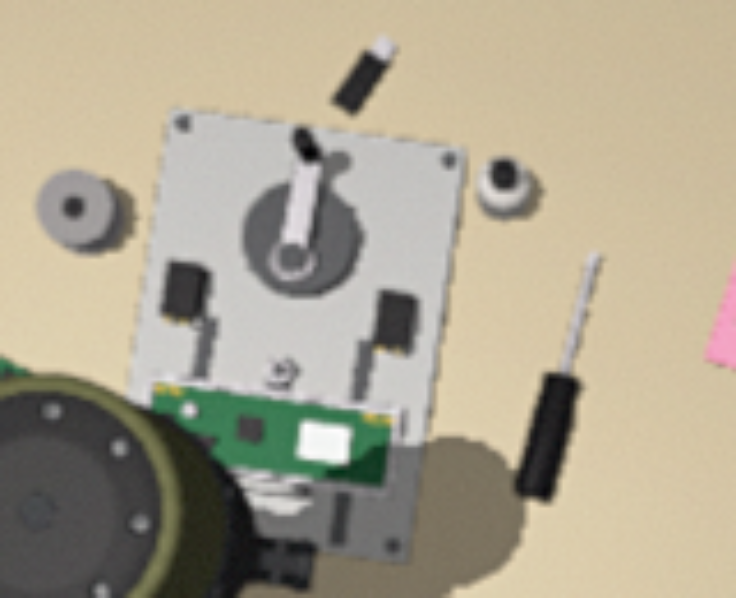

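The wrist view shows the tab top centred at (314,143) and the fingers at (316,255), so they're aligned laterally. The top view shows the cam at its low point, with the pin at (303,140).

```bash
python3 - <<'E'
from h import *
import pickle
s=pickle.load(open("pics/w7.pkl","rb"))
for u,v in [(276,150),(352,149),(276,137),(352,137)]: print(u,v,ray("wrist",u,v,.065,s))
T=lambda u,v,z:ray("top",220+u/4.6,105+v/4.6,z)[:2]
P=np.array([.607,.0547]);v=T(303,137,.091)-P;th=-.163
print("cam",np.arctan2(v[1],v[0])-th,np.linalg.norm(v))
E
python3 where.py 0.434 0.0863 0.042
python3 -m handwheel '[{"dp":[5,0,35],"yaw":0,"gripper":0},{"dp":[4,0,35],"yaw":0,"gripper":0},{"dp":[0,0,35],"yaw":0,"gripper":0},{"dp":[0,0,15],"yaw":0,"gripper":0},{"dp":[0,0,0],"yaw":0,"gripper":0}]'
python3 where.py 0.44 0.0853 0.042
```

```text
276 150 [0.47103855 0.11050633 0.065     ]
352 149 [0.46185592 0.05470624 0.065     ]
276 137 [0.48039047 0.10844382 0.065     ]
352 137 [0.47060171 0.05347622 0.065     ]
cam -0.011464557379552792 0.06559955595742399
t 8.2667 p [0.4272 0.0875 0.1688] q6 0.74 gap -0.0001 F [0.8 0.3 0.1]
tool x deg -10.16 y deg -100.16 tilt [-0.026  0.002 -1.   ]
dp to [0.434  0.0863 0.042 ] [ 10.1  -0.3 126.5]
time: 8.68
eef_pos: [0.4377, 0.0855, 0.0449]
eef_rot: [-0.001, 0.996, -0.089, -0.012]
ft_force: [0.2, 0.3, -0.3]
finger_gap: 0.0001
t 8.6833 p [0.4377 0.0855 0.0449] q6 0.763 gap 0.0001 F [ 0.2  0.3 -0.3]
tool x deg -10.18 y deg -100.18 tilt [-0.024  0.    -1.   ]
dp to [0.44   0.0853 0.042 ] [ 2.4 -0.2  2.9]
```

```bash
python3 -m handwheel '[{"dp":[6,0,1],"yaw":0,"gripper":0},{"dp":[6,0,1],"yaw":0,"gripper":0},{"dp":[5,0,0],"yaw":0,"gripper":0},{"dp":[5,0,0],"yaw":0,"gripper":0},{"dp":[5,0,0],"yaw":0,"gripper":0},{"dp":[5,0,0],"yaw":0,"gripper":0}]'
python3 where.py 0.5 0.0755 0.042
```

```text
time: 9.18
eef_pos: [0.4724, 0.079, 0.043]
eef_rot: [-0.0, 0.996, -0.089, -0.014]
ft_force: [-4.3, 0.4, -2.1]
finger_gap: 0.0002
t 9.1833 p [0.4724 0.079  0.043 ] q6 0.823 gap 0.0002 F [-4.3  0.4 -2.1]
tool x deg -10.21 y deg -100.2 tilt [-0.028  0.002 -1.   ]
dp to [0.5    0.0755 0.042 ] [27.8 -1.4  0.2]
```

```bash
python3 -m handwheel '[{"dp":[5,0,0],"yaw":0,"gripper":0},{"dp":[5,0,0],"yaw":0,"gripper":0},{"dp":[4,0,0],"yaw":0,"gripper":0},{"dp":[4,0,0],"yaw":0,"gripper":0}]'
python3 where.py 0.5 0.0755 0.042
```

```text
time: 9.52
eef_pos: [0.4922, 0.0757, 0.0429]
eef_rot: [-0.001, 0.996, -0.089, -0.015]
ft_force: [-16.0, 3.5, 5.8]
finger_gap: 0.0001
t 9.5167 p [0.4922 0.0757 0.0429] q6 0.853 gap 0.0001 F [-16.    3.5   5.8]
tool x deg -10.21 y deg -100.21 tilt [-0.029  0.001 -1.   ]
dp to [0.5    0.0755 0.042 ] [ 7.8 -1.2  0.7]
```

```bash
python3 -m handwheel '[{"dp":[4,0,0],"yaw":0,"gripper":0},{"dp":[3,0,0],"yaw":0,"gripper":0}]'
python3 where.py 0.5 0.0755 0.042
python3 - <<'E'
from h import *
s=get_state();p,d=get_image("wrist"); cv2.imwrite("pics/w8.png",p)
E
```

```text
time: 9.68
eef_pos: [0.4919, 0.0757, 0.043]
eef_rot: [-0.0, 0.996, -0.088, -0.024]
ft_force: [-23.6, 7.0, 11.2]
finger_gap: -0.0
t 9.6833 p [0.4919 0.0757 0.043 ] q6 0.864 gap -0.0 F [-23.6   7.   11.2]
tool x deg -10.15 y deg -100.14 tilt [-0.048  0.004 -0.999]
dp to [0.5    0.0755 0.042 ] [ 8.  -1.2  0.7]
```

View pics/w8.png

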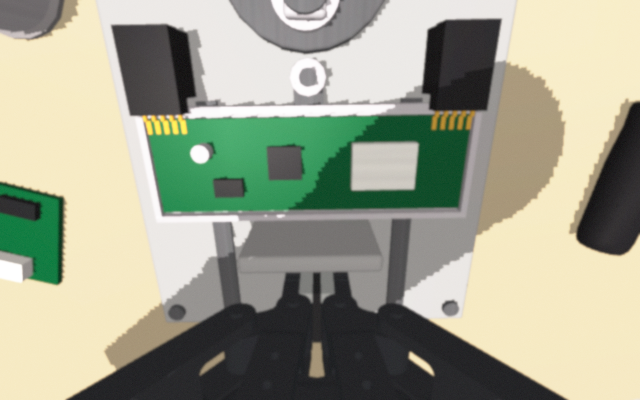

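The slide stopped against something solid at 24 N, with the board's contacts under the blocks (165,122)/(453,118). I'll back off a little and measure travel.

```bash
python3 -m handwheel '[{"dp":[-10,0,0],"yaw":0,"gripper":0},{"dp":[-15,0,0],"yaw":0,"gripper":0},{"dp":[0,0,-35],"yaw":0,"gripper":0},{"dp":[0,0,-35],"yaw":0,"gripper":0},{"dp":[0,0,-35],"yaw":0,"gripper":0},{"dp":[0,0,-20],"yaw":0,"gripper":0},{"dp":[0,0,0],"yaw":0,"gripper":0},{"dp":[0,0,0],"yaw":0,"gripper":0}]'
python3 - <<'E'
from h import *
import pickle
s=get_state();p,d=get_image("wrist"); cv2.imwrite("pics/w9.png",p); pickle.dump(s,open("pics/w9.pkl","wb"))
cv2.imwrite("pics/w9c.png",cv2.resize(p[0:200,180:440],None,fx=3,fy=3,interpolation=cv2.INTER_CUBIC))
E
```

```text
time: 10.4
eef_pos: [0.4773, 0.0782, 0.1792]
eef_rot: [0.0, 0.996, -0.088, -0.017]
ft_force: [0.8, -0.3, -0.4]
finger_gap: 0.0001
```

View pics/w9c.png

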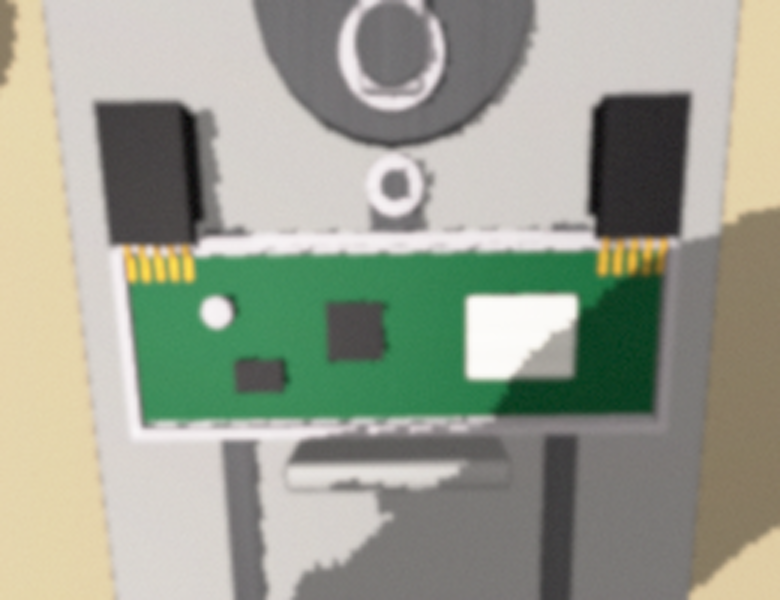

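```bash
python3 - <<'E'
from h import *
import pickle
s=pickle.load(open("pics/w9.pkl","rb"));th=-.163
X=np.array([np.cos(th),np.sin(th)])
f=lambda u,v,z:ray("wrist",180+u/3,v/3,z,s)[:2]
P=f(395,42,.05);
print("pivot",P,"roller",(f(396,184,.030)-P)@X,"(before -.068, home -.030) tab",(f(398,487,.065)-P)@X,"rim",(f(390,147,.03)-P)@X, "rollerfront",(f(396,152,.03)-P)@X)
p,d=get_image("top"); cv2.imwrite("pics/t9.png",cv2.resize(p[105:235,220:380],None,fx=4.6,fy=4.6,interpolation=cv2.INTER_CUBIC))
E
```

```text
pivot [0.60763808 0.0584864 ] roller -0.029992287763815687 (before -.068, home -.030) tab -0.10486085147684628 rim -0.020950611692930405 rollerfront -0.022176611757917374
```

View pics/t9.png

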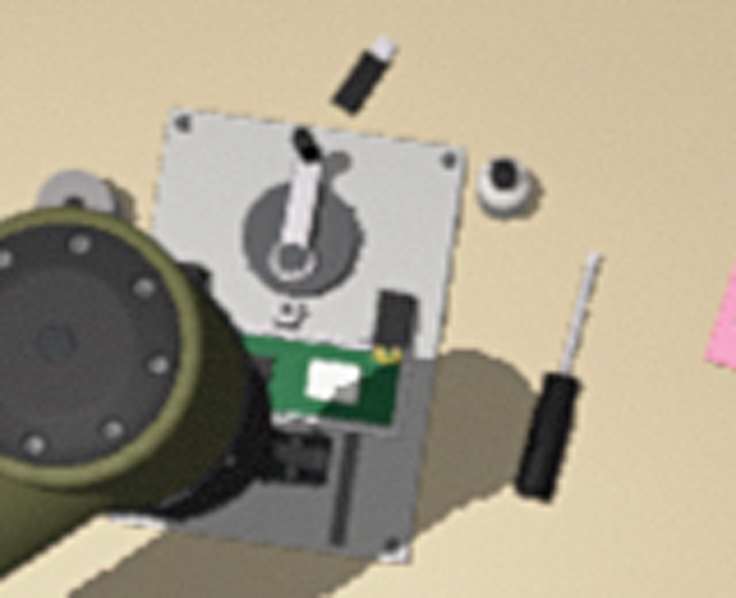

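Measured roller is at −30.0 mm (home is −30) and the tab at −105 mm (home is −106). The cam is unmoved and the bystanders in view are where they were. Handing in.

```bash
python3 -c "
from station import *
print(hand_in())"
```

```text
the job is handed in; nothing more can be done
None
```

The board is seated: the cam is at its low point and the slide is fully home. I handed the job in at about 10.5 s on the robot clock, with the gripper raised clear of everything.

- **Cam:** I caged the lever pin loosely between the fingertips, without gripping it, and pushed it counter-clockwise from about +0.26 rad. Before the slide was pushed, the lever measured about 0.01 rad off the low point. The last top view showed it unmoved.
- **Slide:** I pushed the tab with shut fingers until it stopped hard. The highest force I read was about 27 N. After backing off, the roller measured 30.0 mm behind the pivot, where home is 30. The tab measured 105 mm behind, where home is 106.
- **Board and bystanders:** The board lies in the tray with its contacts at the blocks. The bottle, screwdriver, flash drive and solder reel looked unmoved in the last top view, although the arm partly hid the reel. I did not recheck the spare board or the multimeter at the end.

**Disagreement:** The top and wrist cameras differed by about 6 mm in y when locating the pivot. I used a value between the two, and the pin and tab were where it put them.

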